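# Stack the sample trays on the lab bench

### The arm

A 6-joint arm with a two-finger parallel gripper is mounted at the origin on the work surface. World frame = base frame: x ahead of the robot, y to its left, z up, the work surface at z = 0. Lengths are in m, angles in rad, forces in N, time in s.
With the tool pointing down it reaches from about 0.35 to 0.775 m from the base axis. Payload 5.5 kg.
Tool frame: the origin (TCP) lies at the very end of the fingers, on their centre line; the grasp point (between the pads) lies 19 mm behind it (manip.grip_point_offset is the distance from the TCP to the grasp point, in m); z points along the fingers, y is the line along which they close (so a half turn about z gives the same grasp; the last joint's range is limited). The gripper opens to 85 mm and grips with 20 to 120 N. Pads are 22 mm wide; open, the fingers measure 114 mm over their backs; the gripper's body (76 mm by 85 mm) begins 54 mm behind the grasp point. The pads swing forward as they close: fully open they stand 13 mm farther back than shut.
Start: joints at [-1.463, 0.313, 0.046, 1.304, 0, 1.431], TCP at [0.141, -0.557, 0.231] pointing down, gripper open.
Joint ranges: [-2.76, 2.76], [-0.86, 1.69], [-1.03, 1.26], [-2.2, 2.34], [-1.47, 1.5], [-3.14, 3.14]. Speed limits (rad/s): [2.57, 2.57, 3.14, 3.14, 3.14, 3.14].

### API

Orientations are given as [roll, pitch, yaw] about the fixed x, y, z axes, in that order (R = Rz(yaw) Ry(pitch) Rx(roll)).
In Python, from workcell import manip gives the robot as it stands.
- The arm moves only by the tool arm_command, never from a script. Its argument "rows" is a list of rows, each a list of 5 numbers: the opening, from 0 (shut) to 1 (fully open), then the shift along the tool's x, y, z in m, then the turn about the tool's z in degrees. A call has 1 to 10 rows; each row is the pose to reach, as a shift and turn from the pose commanded when the call began, along the tool's axes at that moment; what a row does not reach only later rows make up. A row lasts 1/10 s, in which the tool goes at most 50 mm and 8.59 degrees, less where a joint would pass 70% of its speed; a pose out of reach is approached as far as the arm can. A call with a gripper value outside its range is refused whole. The fingers move at their own pace and stop on an object; "force" is the grip in N (left out, the last holds). Time passes only in rows, so rows that repeat a pose let the fingers close. It gives the time, the measured TCP pose, the force, the opening and the grip force at its end, in the units of the state.
- manip.observe(): the state, without advancing time (a new reading comes with each control period).
- manip.read_camera(name): name is "scene" or "top" or "wrist"; returns the picture (420x560x3 uint8, red, green, blue); there is no depth.
- manip.camera_model(name): a dict with "mtx" (3x3 intrinsics, pixels), "extrinsics" (4x4, takes a point from camera to world coordinates). Camera axes: x right, y down, z forward; pixel columns grow to the right and rows downward; lengths in m; the calibration is good to about 2 mm. The wrist camera is an equidistant fisheye: a pixel r from the principal point sees the ray r / f radians off the axis. A picture is of the moment at which its call begins: read the wrist's pose just before it. camera_model takes no time and is no camera call; for the wrist camera it gives the pose at the moment of the call.
- manip.hand_in(): hands the job in; it is judged then, once.
Trained networks look in the newest picture that a camera, given by its name, has taken for a name from the list of things; names that differ only in an ending like _2 or _b are one class to them, and where a whole thing is asked for, a point or a joint stands for the part that bears it (a point fixed in the world has none). Each returns a list of dicts, best first, with "conf" (0 to 1); they miss things now and then, are a little off and sometimes report something else, mostly with a low value. They report only what shows in the picture. A call takes as long as a camera call.
- manip.recognise(thing, camera): "centre" ([x, y, z] in m, in world coordinates, good to about 4 mm: the middle of the surface that is visible of it).
- manip.spot_point(thing, camera): "centre" ([x, y, z] in m, in world coordinates, good to about 4 mm: a listed point, or the origin of a listed thing).
The state is a dict: "clock": time; "joint_pos": joint angles; "qvel": joint speeds; "effort": joint torques, N m; "ee_pos": TCP position; "ee_rot": TCP orientation; "ft_force": force on the tool from outside, world axes, zero at the start; "ft_torque": the same for the moment, N m; "grip_width": opening from 0.0 (shut) to 1.0 (fully open); "grasp_force": force on a finger pad.
Only numpy, scipy, OpenCV 4.12 (cv2) and the standard library are available. Lean on these libraries where they do the work, as an engineer would, in place of code of your own. Each camera call takes 0.05 s, during which the arm holds its last target. There are 200 camera calls.

### The job

Clear the sample trays away: the jar standing in the green tray is in the way, so first stand it upright in the open drawer of the low cabinet. Then stack the blue tray on the green tray and after it the yellow tray on the blue one, each with all four corner pins fully down in the sockets of the tray below. Keep the jar upright and leave the bottle, the red-lidded box and the flask where they are.

Things in the scene. Friction and masses are not known exactly. Their poses are not given: they have to be found in the camera images.
- base_tray_mid (a point): Green tray fixed level on the bench, without rib or pins, otherwise shaped like the blue one (floor 4, rim 18, socketed corner posts 50 mm high, underside on the bench). Point at its centre, 25 mm above the bench; y along its 150 mm side. A tray seated on another rests on its posts: centre 50 mm above the lower centre, long sides parallel, either way round.
- blue_tray_mid (a point): Blue tray, 110 (x) x 150 mm (y), 260 g. Heights over its underside: floor 4, rim 18 (3 thick), 20 mm square corner posts 50 (at x +-45, y +-65) with 11 mm square sockets 14 deep on top; 8 mm round-ended pins reach 10 below. Middle grip rib 12 thick (x), 90 long (y), top at 44, 46 mm free each side. Point: centre, 25 over the underside, in the rib. Starts leaning 30 deg on its stand, z to the robot.
- yellow_tray_mid (a point): Yellow tray, same shape, size, pins, sockets, grip rib and point as the blue tray, also balanced at the rib and the same when turned half round about z. It starts leaning 30 degrees on its own stand: its x runs up the slope, its y is level, its z leans towards the robot.
- blue_stand: Fixed aluminium drying stand, carries the blue tray at the start. 120 mm square, about 100 mm high; its plate slopes 30 degrees, facing roughly to the robot. Origin under its centre, x runs up the slope (level part), y along the level edge. A 12 mm lip on the plate's low edge stops the tray, which lifts off freely square to the plate.
- yellow_stand: Fixed aluminium drying stand, carries the yellow tray at the start. 120 mm square, about 100 mm high; its plate slopes 30 degrees, facing roughly to the robot. Origin under its centre, x runs up the slope (level part), y along the level edge. A 12 mm lip on the plate's low edge stops the tray, which lifts off freely square to the plate.
- jar_mid (a point): White sample jar with a black lid: upright cylinder 45 mm across, 62 mm high, about 120 g. Point at its centre, 31 mm above its foot. It starts upright on the floor of the green tray and stands higher than its posts.
- drawer_floor (a point): Point on the top side of the open drawer's floor, 19 mm above the bench, midway between its sides and 49 mm behind the inside of its blue front; x runs back into the cabinet, y across. Inside the drawer 158 mm (x) by 132 mm (y), walls 54 mm and front panel 64 mm above this floor. At the start the floor is open above from the front to 45 mm or more behind this point.
- drawer (a joint): Drawer of the low grey cabinet (fixed, 200 mm deep, 170 mm wide, 95 mm high). Reads 0 when 120 mm open and grows outwards, towards the robot: -0.12 m shut, 0.015 fully out; starts at -0.01 to 0.01 and stays where it is left (about 2 N to slide it).
- amber_bottle_mid (a point): Amber glass reagent bottle with black cap, 64 mm across, 140 mm high. Bystander, loose. Point at its centre.
- food_box_mid (a point): Clear plastic box with a red lid, 92 x 117 mm, 54 mm high. Bystander, loose. Point at its centre.
- flask_mid (a point): Glass conical flask, 72 mm across the foot, 110 mm high. Bystander, loose. Point at its centre.

How it is judged:
By the outcome, as a careful person would: the job done as asked, in the order asked, and still so for the second after the job is handed in, with the robot touching nothing.
It also fails if it takes over 72 s, if anything falls off the work surface, if the arm or the gripper's body presses on something with over 40 N, if the wrist force passes 120 N, or if a joint passes its speed limit or range.

## Working session

There is one attempt and no reset: what is moved stays moved. The work goes in short steps, Python scripts to look and compute and a tool call to move; the robot and the scene stay as the last step left them, time stands still between calls to the robot, and variables do not carry over. Pictures are saved under pics/ and viewed, at most 10 in all, crops included, and the job is handed in when it is done.

Besides the shell and the picture viewer there is one more tool, called after "Request:" by a JSON object that holds its "fn" and its "kwargs", one argument or row to a line. arm_command: Moves the arm, as the interface text tells. Its arguments: {"type":"object","properties":{"rows":{"type":"array"},"force":{"type":"number"}},"required":["rows"]}

```bash
mkdir -p pics; ls; cat > h.py <<'E'
import numpy as np, cv2
from scipy.spatial.transform import Rotation as R
from workcell import manip
def pic(cam,fn=None):
    im=manip.read_camera(cam)
    if fn: cv2.imwrite('pics/'+fn,im[:,:,::-1])
    return im
E
python3 - <<'E'
from h import *
a=pic('scene');b=pic('top')
cv2.imwrite('pics/a.png',np.hstack([a,b])[:,:,::-1][:, :]) 
c=cv2.resize(np.hstack([a,b]),(800,300));cv2.imwrite('pics/scene.png',a[:,:,::-1]);cv2.imwrite('pics/top.png',b[:,:,::-1])
for cam in ('scene','top'):
  for t in "base_tray_mid blue_tray_mid yellow_tray_mid blue_stand yellow_stand jar_mid drawer_floor amber_bottle_mid food_box_mid flask_mid".split():
    print(cam,t,[(np.round(d['centre'],4).tolist(),round(d['conf'],2)) for d in manip.spot_point(t,cam)[:3]])
  m=manip.camera_model(cam);print(np.round(m['mtx'],1).tolist(),np.round(m['extrinsics'],3).tolist())
s=manip.observe();print(s)
E
```

```text
pics
scene base_tray_mid [([0.4719, -0.0459, 0.0234], 0.96), ([0.6673, -0.0102, 0.0153], 0.48)]
scene blue_tray_mid [([0.509, 0.3004, 0.0884], 0.85)]
scene yellow_tray_mid [([0.5343, -0.3199, 0.0849], 0.98)]
scene blue_stand [([0.5252, 0.3008, -0.0024], 0.62)]
scene yellow_stand [([0.545, -0.3237, -0.0016], 0.82), ([0.5126, 0.3032, 0.0856], 0.73)]
scene jar_mid [([0.4596, -0.057, 0.0341], 0.9)]
scene drawer_floor [([0.6655, -0.0113, 0.0157], 0.85)]
scene amber_bottle_mid [([0.6872, 0.3048, 0.0693], 0.81), ([0.6662, -0.0059, 0.0148], 0.22)]
scene food_box_mid [([0.7149, -0.2654, 0.0282], 0.88)]
scene flask_mid [([0.5745, -0.5182, 0.0584], 0.69)]
[[436.5, 0.0, 282.5], [0.0, 436.5, 207.2], [0.0, 0.0, 1.0]] [[0.353, 0.618, -0.702, 1.341], [0.936, -0.232, 0.266, -0.375], [0.001, -0.751, -0.66, 0.793], [0.0, 0.0, 0.0, 1.0]]
top base_tray_mid [([0.476, -0.0465, 0.0244], 0.95)]
top blue_tray_mid [([0.512, 0.3018, 0.0863], 0.62)]
top yellow_tray_mid [([0.5339, -0.3215, 0.0897], 0.65)]
top blue_stand []
top yellow_stand []
top jar_mid [([0.4663, -0.0595, 0.0349], 0.52), ([0.6926, 0.3045, 0.069
[... 397 characters left out ...]
0]]
{'clock': 1.1, 'joint_pos': array([-1.46256671e+00,  3.13191752e-01,  4.61208201e-02,  1.30361500e+00,
       -1.79265415e-06,  1.43122969e+00]), 'qvel': array([-4.05277684e-04,  5.39341216e-04,  1.38656027e-05,  8.81894089e-04,
        2.48530368e-03, -8.77187324e-04]), 'effort': array([ 3.32633235e-04, -4.80479050e+01,  2.98818004e+01,  3.41615869e-04,
        3.34868525e-05,  1.62308929e-06]), 'ee_pos': array([ 0.14104274, -0.5574791 ,  0.23133641]), 'ee_rot': array([3.14148358e+00, 1.71330265e-05, 2.47796253e-01]), 'ft_force': array([-1.02070954,  0.33780354,  0.45682267]), 'ft_torque': array([0.01867603, 0.01437319, 0.00981525]), 'grasp_force': 0.0, 'grip_width': 1.0004196629088995}
```

View pics/scene.png

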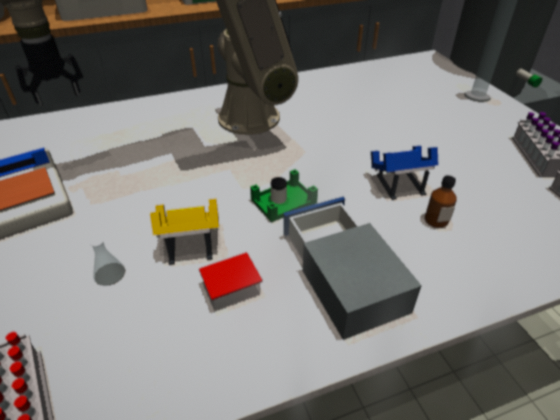

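View pics/top.png

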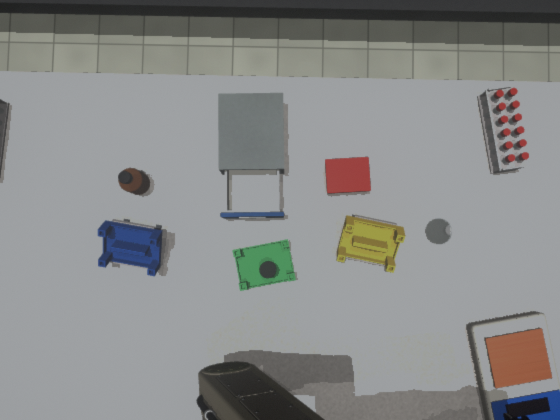

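The scene view shows the green tray with the jar at about (283,195), yellow on its stand at (185,225), blue at (405,165) and the drawer front at (315,210). In the top view, green is at (265,265), yellow at (370,243), blue at (132,247), the drawer opening at (253,190) and the jar at (268,270). These match the networks' positions. Next I fit the tray poses by silhouette.

```bash
cat >> h.py <<'E'
from scipy.optimize import minimize
def boxes(rib=True):
    B=[(-55,55,-75,75,0,4),(-55,55,-75,-72,0,18),(-55,55,72,75,0,18),(-55,-52,-75,75,0,18),(52,55,-75,75,0,18)]
    B+=[(sx*45-10,sx*45+10,sy*65-10,sy*65+10,0,50) for sx in(-1,1) for sy in(-1,1)]
    if rib: B.append((-6,6,-45,45,0,44))
    return [np.array([(b[i],b[2+j],b[4+k]-25) for i in(0,1) for j in(0,1) for k in(0,1)])/1000. for b in B]
def project(P,m,fish=False):
    E=np.linalg.inv(m['extrinsics']); p=P@E[:3,:3].T+E[:3,3]; K=m['mtx']
    if fish:
        r=np.hypot(p[:,0],p[:,1])+1e-12; th=np.arctan2(r,p[:,2]); q=p[:,:2]*(th/r)[:,None]
    else: q=p[:,:2]/p[:,2:]
    return q*[K[0,0],K[1,1]]+K[:2,2]
def colmask(im,c):
    h=cv2.cvtColor(im,cv2.COLOR_RGB2HSV); lo,hi={'g':(45,80),'b':(105,128),'y':(20,34)}[c]
    return ((h[...,0]>=lo)&(h[...,0]<=hi)&(h[...,1]>130)&(h[...,2]>35)).astype(np.uint8)
def fit(views,x0,tilt,rib,S=4,free=(0,1,2)):
    """views: list (mask, model, fish). pose (x,y,z,yaw); returns best"""
    B=boxes(rib); x0=np.array(x0,float)
    def cost(d,ret=False):
        x=x0.copy(); x[list(free)]+=d/100
        Rm=(R.from_euler('z',x[3])*R.from_euler('y',-tilt)).as_matrix(); c=0
        for mk,m,f,roi in views:
            r=np.zeros(((roi[3]-roi[1])*S,(roi[2]-roi[0])*S),np.uint8)
            for b in B:
                q=(project(b@Rm.T+x[:3],m,f)-roi[:2]+.5)*S
                cv2.fillConvexPoly(r,cv2.convexHull(np.round(q*16).astype(np.int32)),1,shift=4)
            M=mk
            i=(r&M).sum(); u=(r|M).sum(); c+=1-i/u
        return c/len(views)
    V=[]
    for mk,m,f in views:
        q=project(x0[None,:3],m,f)[0]; w=75
        roi=[max(0,int(q[0])-w),max(0,int(q[1])-w),min(560,int(q[0])+w),min(420,int(q[1])+w)]
        sub=mk[roi[1]:roi[3],roi[0]:roi[2]]; n,l,st,_=cv2.connectedComponentsWithStats(cv2.dilate(sub,np.ones((3,3))))
        sub=sub*(l==1+np.argmax(st[1:,4])).astype(np.uint8)
        V.append((cv2.resize(sub*255,None,fx=S,fy=S,interpolation=cv2.INTER_LINEAR)//128,m,f,roi))
    views=V; best=None
    n=len(free)
    for k in range(2):
        s=np.vstack([np.zeros(n),np.diag([1.,1,1,8][i] for i in free) if 0 else np.diag([[1.,1,1,8][i]*(-1)**k for i in free])])+(best.x if best is not None else 0)
        o=minimize(cost,s[0],method='Nelder-Mead',options=dict(initial_simplex=s,xatol=.01,fatol=1e-5,maxiter=250)); best=o
    x=x0.copy(); x[list(free)]+=best.x/100; return x,best.fun
E
python3 - <<'E'
from h import *
ims={c:cv2.imread(f'pics/{c}.png')[:,:,::-1].copy() for c in('scene','top')}
mods={c:manip.camera_model(c) for c in ims}
for c,x0,t,rib in (('g',[.474,-.046,.025,.2],0,False),('y',[.534,-.32,.087,-.2],np.pi/6,True),('b',[.510,.301,.087,-.1],np.pi/6,True)):
    for cams in (['scene'],['top'],['scene','top']):
        fr=(0,1,3) if c=='g' else (0,1,2,3)
        x,f=fit([(colmask(ims[k],c),mods[k],False) for k in cams],x0,t,rib,free=fr)
        print(c,cams,np.round(x,4),round(f,3))
E
```

```text
g ['scene'] [ 0.4633 -0.0434  0.025   0.1977] 0.469Traceback (most recent call last):
  File "<stdin>", line 7, in <module>
  File "h.py", line 42, in fit
    sub=sub*(l==1+np.argmax(st[1:,4])).astype(np.uint8)
                  ~~~~~~~~~^^^^^^^^^^
    return _wrapfunc(a, 'argmax', axis=axis, out=out, **kwds)
    return bound(*args, **kwds)
ValueError: attempt to get argmax of an empty sequence
```

```bash
cat > c.py <<'E'
from h import *
ims={c:cv2.imread(f'pics/{c}.png')[:,:,::-1].copy() for c in('scene','top')}
h=cv2.cvtColor(ims['top'],cv2.COLOR_RGB2HSV);h2=cv2.cvtColor(ims['scene'],cv2.COLOR_RGB2HSV)
for n,hh,(u,v) in (('g',h,(265,265)),('y',h,(370,243)),('b',h,(132,247)),('g',h2,(283,197)),('y',h2,(185,222)),('b',h2,(405,162))):
    w=hh[v-25:v+25,u-32:u+32].reshape(-1,3); w=w[w[:,1]>110]; print(n,len(w),np.percentile(w,[5,25,50,75,95],axis=0).T.astype(int).tolist())
E
python3 c.py
```

```text
g 1630 [[67, 67, 67, 67, 67], [114, 117, 119, 120, 121], [129, 142, 146, 146, 147]]
y 2307 [[23, 24, 27, 29, 29], [127, 138, 141, 143, 145], [122, 131, 151, 157, 158]]
b 2110 [[111, 111, 111, 112, 112], [122, 133, 148, 156, 159], [91, 96, 116, 127, 129]]
g 1238 [[64, 66, 66, 67, 107], [118, 146, 170, 198, 228], [48, 69, 108, 132, 135]]
y 1593 [[23, 24, 24, 24, 25], [145, 255, 255, 255, 255], [152, 174, 176, 178, 181]]
b 1048 [[109, 110, 110, 110, 112], [143, 214, 231, 233, 238], [51, 112, 117, 118, 126]]
```

```bash
sed -i "s/>130)&(h\[...,2\]>35)/>85)\&(h[...,2]>30)/" h.py; cat > d.py <<'E'
from h import *
ims={c:cv2.imread(f'pics/{c}.png')[:,:,::-1].copy() for c in('scene','top')}
mods={c:manip.camera_model(c) for c in ims}
for c,x0,t,rib in (('g',[.474,-.046,.025,.2],0,False),('y',[.534,-.32,.087,-.2],np.pi/6,True),('b',[.510,.301,.087,-.1],np.pi/6,True)):
    for cams in (['scene'],['top'],['scene','top']):
        fr=(0,1,3) if c=='g' else (0,1,2,3)
        x,f=fit([(colmask(ims[k],c),mods[k],False) for k in cams],x0,t,rib,free=fr)
        print(c,cams,np.round(x,4),round(f,3))
# drawer front yaw from blue panel (top)
mk=colmask(ims['top'],'b')[200:225,200:300]; v,u=np.nonzero(mk); p=np.polyfit(u,v,1);print('drawer front slope',p, u.min()+200,u.max()+200)
E
python3 d.py
```

```text
g ['scene'] [ 0.4677 -0.0435  0.025   0.2249] 0.341
g ['top'] [ 0.4734 -0.0457  0.025   0.2063] 0.151
g ['scene', 'top'] [ 0.473  -0.046   0.025   0.2111] 0.249
y ['scene'] [ 0.5367 -0.3185  0.0865 -0.1856] 0.036
y ['top'] [ 0.5343 -0.3217  0.071  -0.1856] 0.023
y ['scene', 'top'] [ 0.5344 -0.3186  0.0845 -0.1831] 0.035
b ['scene'] [ 0.4872  0.3225  0.0656 -0.1479] 0.078
b ['top'] [ 0.5098  0.3125  0.0476 -0.152 ] 0.067
b ['scene', 'top'] [ 0.5097  0.3031  0.0849 -0.1508] 0.102
drawer front slope [-0.01951388 15.01033772] 221 283
```

```bash
cat >> h.py <<'E'
def go(*targets):
    """targets (x,y,z,yaw): print tool-frame shift mm and turn deg from the present pose"""
    s=manip.observe(); Rm=R.from_euler('xyz',s['ee_rot']).as_matrix()
    print('t',round(s['clock'],2),'pos',np.round(s['ee_pos'],4),'rot',np.round(s['ee_rot'],4),'w',round(s['grip_width'],3),'gf',round(s['grasp_force'],1),'F',np.round(s['ft_force'],1))
    for t in targets:
        d=Rm.T@(np.array(t[:3])-s['ee_pos']); a=np.degrees(s['ee_rot'][2]-t[3]); a=(a+90)%180-90
        print('  ->',t,'shift',np.round(d,4),'turn',round(a,2))
E
python3 -c "
from h import *
go((.4635,-.0585,.15,.21))"
```

```text
t 1.1 pos [ 0.141  -0.5575  0.2313] rot [3.1415 0.     0.2478] w 1.0 gf 0.0 F [-1.   0.3  0.5]
  -> (0.4635, -0.0585, 0.15, 0.21) shift [ 0.435  -0.4047  0.0813] turn 2.17
```

Request:
{"fn": "arm_command", "kwargs": {
  "rows": [
    [1,0.435,-0.405,0.02,2.2],
    [1,0.435,-0.405,0.02,2.2],
    [1,0.435,-0.405,0.02,2.2],
    [1,0.435,-0.405,0.02,2.2],
    [1,0.435,-0.405,0.02,2.2],
    [1,0.435,-0.405,0.02,2.2],
    [1,0.435,-0.405,0.02,2.2],
    [1,0.435,-0.405,0.02,2.2],
    [1,0.435,-0.405,0.02,2.2],
    [1,0.435,-0.405,0.02,2.2]
  ]
}}

```text
clock: 2.1
ee_pos: [0.4129, -0.1359, 0.2148]
ee_rot: [3.141, -0.001, 0.209]
ft_force: [0.1, -0.8, 0.8]
grip_width: 1.003
grasp_force: 0.0
```

Request:
{"fn": "arm_command", "kwargs": {
  "rows": [
    [0.9,0,0,0,0],
    [0.9,0,0,0,0]
  ]
}}

```text
clock: 2.3
ee_pos: [0.4125, -0.1364, 0.2145]
ee_rot: [3.141, 0.0, 0.213]
ft_force: [0.6, -0.5, 0.4]
grip_width: 0.9
grasp_force: 0.0
```

```bash
python3 -c "
from h import *
go((.4635,-.0585,.15,.21))"
```

```text
t 2.3 pos [ 0.4125 -0.1364  0.2145] rot [3.1411e+00 2.0000e-04 2.1350e-01] w 0.9 gf 0.0 F [ 0.6 -0.5  0.4]
  -> (0.4635, -0.0585, 0.15, 0.21) shift [ 0.0663 -0.0653  0.0645] turn 0.2
```

Request:
{"fn": "arm_command", "kwargs": {
  "rows": [
    [0.9,0.033,-0.033,0.02,0.2],
    [0.9,0.066,-0.065,0.04,0.2],
    [0.9,0.066,-0.065,0.045,0.2],
    [0.9,0.066,-0.065,0.045,0.2]
  ]
}}

```text
clock: 2.7
ee_pos: [0.4622, -0.0609, 0.1684]
ee_rot: [-3.141, 0.003, 0.206]
ft_force: [-0.5, -0.7, 0.4]
grip_width: 0.904
grasp_force: 0.0
```

```bash
python3 - <<'E'
from h import *
m=manip.camera_model('wrist'); w=pic('wrist','w1.png')
np.set_printoptions(suppress=True)
print(np.round(m['mtx'],1).tolist(),np.round(m['extrinsics'],3).tolist())
for t in ('jar_mid','base_tray_mid'): print(t,[(np.round(d['centre'],4),d['conf']) for d in manip.spot_point(t,'wrist')])
x,f=fit([(colmask(w,'g'),m,True)],[.473,-.046,.025,.21],0,False,free=(0,1,3)) ; print(x,f)
go()
E
```

```text
[[325.2, 0.0, 277.6], [0.0, 325.2, 209.6], [0.0, 0.0, 1.0]] [[0.203, -0.929, -0.308, 0.541], [-0.979, -0.194, -0.062, -0.045], [-0.002, 0.314, -0.949, 0.311], [0.0, 0.0, 0.0, 1.0]]
jar_mid [(array([ 0.46  , -0.0566,  0.0374]), 0.84)]
base_tray_mid [(array([ 0.4725, -0.0505,  0.0216]), 0.64)]
[ 0.47453771 -0.04417562  0.025       0.21232741] 0.2532034108208041
t 2.85 pos [ 0.4629 -0.0621  0.17  ] rot [ 3.1408 -0.0004  0.203 ] w 0.9 gf 0.0 F [ 0.9  0.5 -0.3]
```

View pics/w1.png

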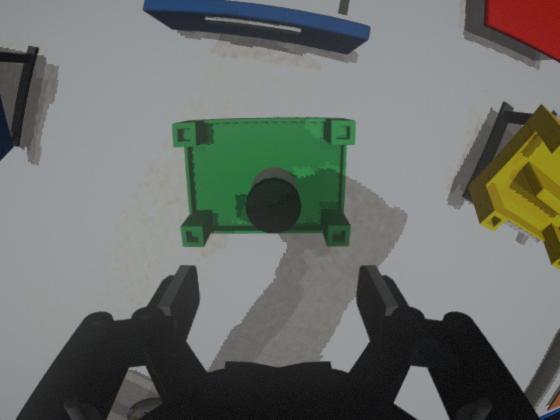

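The wrist view shows the jar lid at about (274,204) and the four green post tops at about (184,133), (343,131), (196,234) and (339,234).

```bash
cat >> h.py <<'E'
def ray(uv,m,z,fish=True):
    K=m['mtx'];E=m['extrinsics'];out=[]
    for u,v in uv:
        a=np.array([(u-K[0,2])/K[0,0],(v-K[1,2])/K[1,1]]); r=np.hypot(*a)+1e-12
        d=np.r_[a/r*np.sin(r),np.cos(r)] if fish else np.r_[a,1]
        d=E[:3,:3]@d; out.append(E[:3,3]+d*(z-E[2,3])/d[2])
    return np.array(out)
def tops(im,m,x,z,hw=20,zt=None):
    "refine four post tops of a level tray with centre guess x=(x,y,yaw): socket darkness template"
    pass
E
python3 - <<'E'
from h import *
np.set_printoptions(suppress=True,precision=4)
m=manip.camera_model('wrist'); w=cv2.imread('pics/w1.png')
print('jar',ray([(274,204)],m,.066))
P=ray([(184,133),(343,131),(196,234),(339,234)],m,.05); print(P,P.mean(0))
print(P[0]-P[1],P[2]-P[3],P[0]-P[2],P[1]-P[3])
d=P[0]-P[1]+P[2]-P[3]; print('yaw',np.arctan2(-d[0],d[1]))
# crop
c=cv2.resize(w[100:260,150:390],(800,533),interpolation=cv2.INTER_CUBIC)
Q=[.4735,-.0455,.05];Rm=R.from_euler('z',.21).as_matrix()
for sx in(-1,1):
  for sy in(-1,1):
    for hw in(.010,.0055):
      q=project(np.array([Rm@np.array([sx*.045+a*hw,sy*.065+b*hw,0])+Q for a,b in((-1,-1),(-1,1),(1,1),(1,-1))]),m,True)
      q=((q-[150,100]+.5)*800/240-.5); cv2.polylines(c,[np.round(q*16).astype(np.int32)],True,(0,0,255),1,cv2.LINE_AA,4)
cv2.imwrite('pics/w1c.png',c)
E
```

```text
jar [[ 0.4663 -0.0583  0.066 ]]
[[ 0.5068  0.0259  0.05  ]
 [ 0.5337 -0.1017  0.05  ]
 [ 0.42    0.0037  0.05  ]
 [ 0.4458 -0.1209  0.05  ]] [ 0.4765 -0.0483  0.05  ]
[-0.0269  0.1276  0.    ] [-0.0258  0.1246  0.    ] [0.0868 0.0223 0.    ] [0.0879 0.0192 0.    ]
yaw 0.20615345662207266
```

View pics/w1c.png

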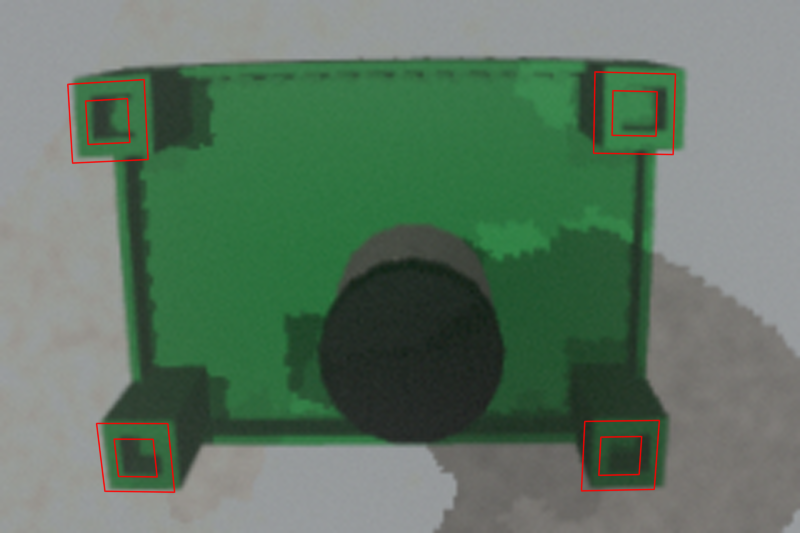

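The overlay is about 2 mm off, so the green centre is near (0.4745, -0.0475), yaw 0.208. The jar is near (0.465, -0.058).

```bash
python3 -c "
from h import *
go((.465,-.058,.032,.208))"
```

```text
t 2.85 pos [ 0.4629 -0.0621  0.17  ] rot [ 3.1408e+00 -4.0000e-04  2.0300e-01] w 0.9 gf 0.0 F [ 0.9  0.5 -0.3]
  -> (0.465, -0.058, 0.032, 0.208) shift [ 0.0029 -0.0037  0.138 ] turn -0.29
```

Request:
{"fn": "arm_command", "kwargs": {
  "rows": [
    [0.75,0.003,-0.0035,0.04,-0.3],
    [0.75,0.003,-0.0035,0.08,-0.3],
    [0.75,0.003,-0.0035,0.11,-0.3],
    [0.75,0.003,-0.0035,0.13,-0.3],
    [0.75,0.003,-0.0035,0.138,-0.3],
    [0.5,0.003,-0.0035,0.138,-0.3],
    [0.3,0.003,-0.0035,0.138,-0.3],
    [0.3,0.003,-0.0035,0.138,-0.3],
    [0.3,0.003,-0.0035,0.138,-0.3],
    [0.3,0.003,-0.0035,0.138,-0.3]
  ],
  "force": 40
}}

```text
clock: 3.85
ee_pos: [0.4659, -0.0565, 0.0322]
ee_rot: [3.141, -0.001, 0.211]
ft_force: [1.0, 0.4, 1.5]
grip_width: 0.511
grasp_force: 40.9
```

```bash
python3 -c "
from h import *
go((.667,-.013,.14,.04))
for c in('top','scene'):
  pic(c); print([(np.round(d['centre'],4),d['conf']) for d in manip.spot_point('drawer_floor',c)[:1]])"
```

```text
t 3.85 pos [ 0.4659 -0.0565  0.0322] rot [ 3.1407e+00 -1.2000e-03  2.1130e-01] w 0.511 gf 40.9 F [1.  0.4 1.5]
  -> (0.667, -0.013, 0.14, 0.04) shift [ 0.2058 -0.0003 -0.1076] turn 9.82
[(array([ 0.6658, -0.0141,  0.0236]), 0.7)]
[(array([ 0.6669, -0.0093,  0.0169]), 0.64)]
```

Request:
{"fn": "arm_command", "kwargs": {
  "rows": [
    [0.3,0,0,-0.03,0],
    [0.3,0,0,-0.07,0],
    [0.3,0,0,-0.108,0],
    [0.3,0.03,0,-0.108,2],
    [0.3,0.07,0,-0.108,5],
    [0.3,0.11,0,-0.108,9.8],
    [0.3,0.15,0,-0.108,9.8],
    [0.3,0.18,0,-0.108,9.8],
    [0.3,0.2,0,-0.108,9.8],
    [0.3,0.2,0,-0.108,9.8]
  ]
}}

```text
clock: 5.05
ee_pos: [0.6628, -0.0137, 0.138]
ee_rot: [-3.141, 0.0, 0.041]
ft_force: [-0.6, -0.3, -1.8]
grip_width: 0.511
grasp_force: 41.5
```

```bash
python3 -c "
from h import *
pic('wrist','w2.png')
go((.666,-.0125,.048,.04))
print([(np.round(d['centre'],4),d['conf']) for d in manip.spot_point('drawer_floor','wrist')[:1]])"
```

```text
t 5.1 pos [ 0.661  -0.014   0.1381] rot [-3.1414e+00  1.8000e-03  4.1000e-02] w 0.516 gf 41.5 F [-0.3 -0.5 -0.6]
  -> (0.666, -0.0125, 0.048, 0.04) shift [ 0.0052 -0.0013  0.0901] turn 0.06
[(array([ 0.6641, -0.0139,  0.0163]), 0.96)]
```

View pics/w2.png

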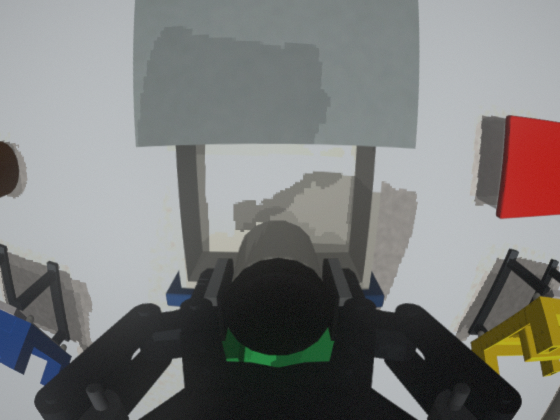

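The jar is held at about (276,300), midway between the drawer's side walls (columns 192 and 365). I lower it and let go.

Request:
{"fn": "arm_command", "kwargs": {
  "rows": [
    [0.3,0.004,-0.001,0.03,0],
    [0.3,0.004,-0.001,0.06,0],
    [0.3,0.004,-0.001,0.08,0],
    [0.3,0.004,-0.001,0.087,0],
    [0.3,0.004,-0.001,0.09,0],
    [0.3,0.004,-0.001,0.09,0]
  ]
}}

```text
clock: 5.75
ee_pos: [0.6648, -0.0135, 0.0503]
ee_rot: [3.141, -0.001, 0.04]
ft_force: [0.3, -0.2, -0.8]
grip_width: 0.514
grasp_force: 41.6
```

```bash
python3 -c "
from h import *
go((.666,-.0125,.0475,.04))"
```

```text
t 5.75 pos [ 0.6648 -0.0135  0.0503] rot [ 3.1414e+00 -6.0000e-04  3.9800e-02] w 0.514 gf 41.6 F [ 0.3 -0.2 -0.8]
  -> (0.666, -0.0125, 0.0475, 0.04) shift [ 0.0012 -0.0009  0.0028] turn -0.01
```

Request:
{"fn": "arm_command", "kwargs": {
  "rows": [
    [0.3,0,0,0.001,0],
    [0.3,0,0,0.0025,0],
    [0.3,0,0,0.0035,0],
    [0.3,0,0,0.0035,0]
  ]
}}

```text
clock: 6.15
ee_pos: [0.6656, -0.0133, 0.0472]
ee_rot: [3.141, -0.002, 0.04]
ft_force: [-0.3, -0.4, 3.9]
grip_width: 0.516
grasp_force: 41.7
```

Request:
{"fn": "arm_command", "kwargs": {
  "rows": [
    [0.6,0,0,0,0],
    [0.7,0,0,0,0],
    [0.75,0,0,0,0],
    [0.75,0,0,-0.02,0],
    [0.75,0,0,-0.06,0],
    [0.75,0,0,-0.1,0],
    [0.75,0,0,-0.15,0],
    [0.75,0,0,-0.2,0],
    [0.75,0,0,-0.2,0]
  ]
}}

```text
clock: 7.05
ee_pos: [0.6682, -0.0137, 0.2548]
ee_rot: [3.139, -0.014, 0.04]
ft_force: [1.3, 0.4, 0.2]
grip_width: 0.75
grasp_force: 0.0
```

```bash
python3 -c "
from h import *
print(manip.observe()['joint_pos'].round(3))
pic('top','t2.png'); print([(np.round(d['centre'],4),d['conf']) for d in manip.spot_point('jar_mid','top')[:2]])
pic('scene'); print([(np.round(d['centre'],4),d['conf']) for d in manip.spot_point('jar_mid','scene')[:2]])
go((.51,.24,.27,1.42))"
```

```text
[-0.14   0.49   0.367  1.434 -0.     2.961]
[(array([ 0.6659, -0.0132,  0.0511]), 0.57)]
[(array([ 0.6618, -0.0144,  0.0467]), 0.8)]
t 7.25 pos [ 0.6642 -0.0132  0.2443] rot [-3.1412e+00  2.5000e-03  4.0000e-02] w 0.749 gf 0.0 F [ 0.6  0.3 -1.3]
  -> (0.51, 0.24, 0.27, 1.42) shift [-0.144  -0.2591 -0.0253] turn -79.07
```

Request:
{"fn": "arm_command", "kwargs": {
  "rows": [
    [0.6,-0.144,-0.259,-0.025,-79],
    [0.6,-0.144,-0.259,-0.025,-79],
    [0.6,-0.144,-0.259,-0.025,-79],
    [0.6,-0.144,-0.259,-0.025,-79],
    [0.6,-0.144,-0.259,-0.025,-79],
    [0.6,-0.144,-0.259,-0.025,-79],
    [0.6,-0.144,-0.259,-0.025,-79],
    [0.6,-0.144,-0.259,-0.025,-79],
    [0.6,-0.144,-0.259,-0.025,-79],
    [0.6,-0.144,-0.259,-0.025,-79]
  ]
}}

```text
clock: 8.25
ee_pos: [0.5094, 0.2397, 0.2686]
ee_rot: [-3.138, 0.002, 1.421]
ft_force: [0.2, 0.4, -0.3]
grip_width: 0.6
grasp_force: 0.0
```

Request:
{"fn": "arm_command", "kwargs": {
  "rows": [
    [0.55,0,0,0,0],
    [0.55,0,0,0,0],
    [0.55,0,0,0,0]
  ]
}}

```text
clock: 8.55
ee_pos: [0.5105, 0.2396, 0.2705]
ee_rot: [-3.141, 0.0, 1.417]
ft_force: [-0.1, 0.5, -0.5]
grip_width: 0.548
grasp_force: 0.0
```

```bash
cat > fitw.py <<'E'
from h import *
import sys
np.set_printoptions(suppress=True,precision=4)
def run(c,x0,tilt,rib,name,free=(0,1,2,3)):
    m=manip.camera_model('wrist'); w=pic('wrist',name)
    k=colmask(w,c)
    x,f=fit([(k,m,True)],x0,tilt,rib,free=free)
    print('wrist fit',x,round(f,3))
    Rm=(R.from_euler('z',x[3])*R.from_euler('y',-tilt)).as_matrix()
    o=w[:,:,::-1].copy()
    for b in boxes(rib):
        q=project(b@Rm.T+x[:3],m,True); cv2.polylines(o,[cv2.convexHull(np.round(q*16).astype(np.int32))],True,(0,0,255),1,cv2.LINE_AA,4)
    cv2.imwrite('pics/o_'+name,o)
    return x,f
E
python3 -c "
from fitw import *
run('b',[.51,.3025,.085,-.15],np.pi/6,True,'w3.png')
run('b',[.51,.3025,.085,-.15],np.pi/6,True,'w3b.png',(0,1,3))
print([(np.round(d['centre'],4),d['conf']) for d in manip.spot_point('blue_tray_mid','wrist')[:2]])
go()"
```

```text
wrist fit [ 0.5109  0.3005  0.0858 -0.1544] 0.017
wrist fit [ 0.5108  0.3003  0.085  -0.1534] 0.018
[(array([0.5136, 0.2994, 0.0847]), 0.96), (array([ 0.4747, -0.0492,  0.0224]), 0.17)]
t 8.7 pos [0.5107 0.2396 0.2709] rot [-3.1416  0.0001  1.418 ] w 0.552 gf 0.0 F [-0.3  0.1 -0.4]
```

View pics/o_w3.png

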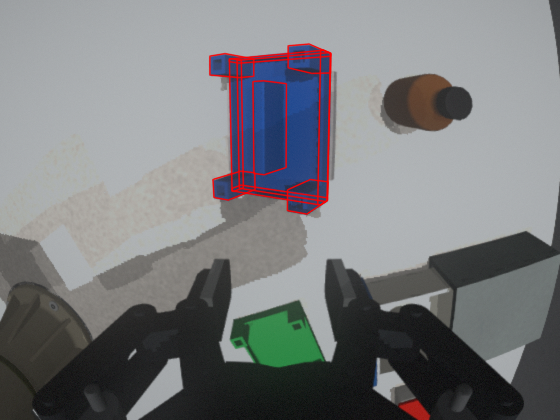

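The overlay outlines the blue tray at about (270,130) almost exactly, so mid = (0.511, 0.3005, 0.0855) and yaw = -0.154.

```bash
python3 -c "
from h import *
f=np.array([np.cos(-.154),np.sin(-.154)])
p=np.array([.511,.3005])-.0035*f
go((*p,.0825,1.417))"
```

```text
t 8.7 pos [0.5107 0.2396 0.2709] rot [-3.1416e+00  1.0000e-04  1.4180e+00] w 0.552 gf 0.0 F [-0.3  0.1 -0.4]
  -> (np.float64(0.5075414210410527), np.float64(0.30103687203757246), 0.0825, 1.417) shift [ 0.0602 -0.0124  0.1884] turn 0.05
```

Request:
{"fn": "arm_command", "kwargs": {
  "rows": [
    [0.45,0.04,-0.0085,0.02,0],
    [0.45,0.06,-0.0125,0.06,0],
    [0.45,0.06,-0.0125,0.1,0],
    [0.45,0.06,-0.0125,0.13,0],
    [0.45,0.06,-0.0125,0.155,0],
    [0.45,0.06,-0.0125,0.175,0],
    [0.45,0.06,-0.0125,0.185,0],
    [0.45,0.06,-0.0125,0.188,0],
    [0.45,0.06,-0.0125,0.188,0]
  ],
  "force": 25
}}

```text
clock: 9.6
ee_pos: [0.5076, 0.301, 0.0833]
ee_rot: [3.141, -0.0, 1.419]
ft_force: [0.6, 0.0, 0.2]
grip_width: 0.45
grasp_force: 0.0
```

```bash
python3 -c "
from h import *
go((.50754,.30104,.0825,1.417))"
```

```text
t 9.6 pos [0.5076 0.301  0.0833] rot [ 3.1412e+00 -1.0000e-04  1.4186e+00] w 0.45 gf 0.0 F [0.6 0.  0.2]
  -> (0.50754, 0.30104, 0.0825, 1.417) shift [ 0.     -0.0001  0.0008] turn 0.09
```

No contact force, and the pose is right. Next: a gentle close while lifting, so the pads swing the tray level.

Request:
{"fn": "arm_command", "kwargs": {
  "rows": [
    [0.27,0,0,0,0],
    [0.27,0,0,0,0],
    [0.25,0,0,-0.004,0],
    [0.23,0,0,-0.008,0],
    [0.21,0,0,-0.012,0],
    [0.19,0,0,-0.017,0],
    [0.17,0,0,-0.022,0],
    [0.15,0,0,-0.028,0],
    [0.12,0,0,-0.034,0],
    [0.1,0,0,-0.04,0]
  ],
  "force": 25
}}

```text
clock: 10.6
ee_pos: [0.5069, 0.3008, 0.1231]
ee_rot: [-3.141, 0.001, 1.419]
ft_force: [0.0, -1.0, -2.9]
grip_width: 0.136
grasp_force: 24.6
```

```bash
python3 -c "
from h import *
w=pic('wrist','w4.png');s=pic('scene')
cv2.imwrite('pics/m4.png',np.hstack([cv2.resize(w,(400,300)),cv2.resize(s[80:260,310:520],(400,343))[:300]])[:,:,::-1])
go()"
```

```text
t 10.7 pos [0.5077 0.3011 0.1237] rot [ 3.1408e+00 -4.0000e-04  1.4189e+00] w 0.133 gf 24.6 F [ 0.8  0.2 -2.5]
```

View pics/m4.png

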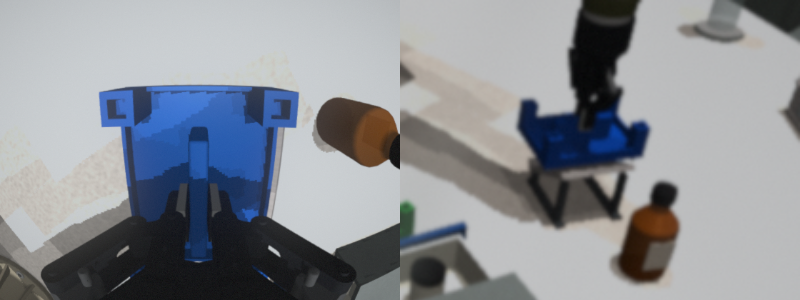

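Left half: the blue tray is gripped at the rib (198,190) with its post tops at (118,108) and (283,107). Right half: it hangs about level just above its stand. I grip firmly and lift.

```bash
cat >> fitw.py <<'E'
def hand(c,name,vmax=215,z0=.0):
    "pose of held tray in the tool frame: [x,y,z of mid (mm), yaw, tilt deg]"
    m=manip.camera_model('wrist'); s=manip.observe(); w=pic('wrist',name); k=colmask(w,c); k[vmax:]=0
    n,l,st,_=cv2.connectedComponentsWithStats(k); k=(l==1+np.argmax(st[1:,4])).astype(np.uint8)
    S=3; kk=cv2.resize(k*255,None,fx=S,fy=S)//128; B=boxes(True); Rt=R.from_euler('xyz',s['ee_rot'])
    def pose(p):
        M=Rt*R.from_euler('x',np.pi)*R.from_euler('z',np.pi/2*-1+p[3]/100)*R.from_euler('y',-p[4]/100)
        return M.as_matrix(), s['ee_pos']+Rt.apply(p[:3]/1000)
    def cost(p):
        M,t=pose(p); r=np.zeros_like(kk)
        for b in B: cv2.fillConvexPoly(r,cv2.convexHull(np.round((project(b@M.T+t,m,True)+.5)*S*16).astype(np.int32)),1,shift=4)
        r[vmax*S:]=0
        return 1-(r&kk).sum()/(r|kk).sum()
    p=np.array([0,0,z0,0,0.]); 
    for sg in(5,-3,2):
        o=minimize(cost,p,method='Nelder-Mead',options=dict(initial_simplex=np.vstack([p]+[p+sg*e for e in np.eye(5)]),xatol=.02,fatol=1e-5,maxiter=400)); p=o.x
    print('hand xyz mm',p[:3].round(2),'yaw,tilt deg',np.degrees(p[3:]/100).round(2),'cost',round(o.fun,4))
    return p
E
python3 -c "
from h import *
go((.4745,-.0475,.22,.208+np.pi/2))"
```

```text
t 10.7 pos [0.5077 0.3011 0.1237] rot [ 3.1408e+00 -4.0000e-04  1.4189e+00] w 0.133 gf 24.6 F [ 0.8  0.2 -2.5]
  -> (0.4745, -0.0475, 0.22, 1.7787963267948965) shift [-0.3496  0.02   -0.0964] turn -20.62
```

Request:
{"fn": "arm_command", "kwargs": {
  "rows": [
    [0,0,0,0,0],
    [0,0,0,-0.01,0],
    [0,0,0,-0.03,0],
    [0,0,0,-0.06,0],
    [0,0,0,-0.09,0],
    [0,0,0,-0.12,0],
    [0,0,0,-0.12,0]
  ],
  "force": 90
}}

```text
clock: 11.4
ee_pos: [0.5094, 0.3019, 0.2481]
ee_rot: [3.135, -0.004, 1.419]
ft_force: [0.0, 0.1, -1.5]
grip_width: 0.111
grasp_force: 91.3
```

```bash
python3 -c "
from fitw import *
p=hand('b','w5.png')
p=hand('b','w5b.png',190)
go((.4745,-.0475,.24,.208+np.pi/2))"
```

```text
hand xyz mm [-1.17  0.5   3.39] yaw,tilt deg [-0.02  0.51] cost 0.0362
hand xyz mm [-1.19  0.67  3.53] yaw,tilt deg [0.1  1.51] cost 0.0369
t 11.5 pos [0.5076 0.3011 0.2434] rot [ 3.1403 -0.0006  1.4189] w 0.114 gf 91.3 F [ 0.5  0.  -2.7]
  -> (0.4745, -0.0475, 0.24, 1.7787963267948965) shift [-0.3496  0.02    0.0032] turn -20.62
```

```bash
cat > g.py <<'E'
from fitw import *
def fill(k,x0,m,f):
    q=project(np.array([x0[:3]]),m,f)[0]; n,l,st,ce=cv2.connectedComponentsWithStats(k); return k
tm,sm=manip.camera_model('top'),manip.camera_model('scene')
t=pic('top','t5.png'); s=pic('scene','s5.png')
X=[.4745,-.0475,.025,.208]
for v in ([(colmask(t,'g'),tm,False)],[(colmask(s,'g'),sm,False)],[(colmask(t,'g'),tm,False),(colmask(s,'g'),sm,False)]):
    print(fit(v,X,0,False,free=(0,1,3),S=6))
# w1 refit, jar region added
m=manip.camera_model('wrist'); ob=manip.observe()
T=np.eye(4);T[:3,:3]=R.from_euler('xyz',ob['ee_rot']).as_matrix();T[:3,3]=ob['ee_pos']; C=np.linalg.inv(T)@m['extrinsics']
np.save('C.npy',C); print(C.round(4))
w=cv2.imread('pics/w1.png')[:,:,::-1].copy()
T1=np.eye(4);T1[:3,:3]=R.from_euler('xyz',[np.pi,0,.203]).as_matrix();T1[:3,3]=[.4629,-.0621,.170]
m1=dict(mtx=m['mtx'],extrinsics=T1@C)
k=colmask(w,'g'); cv2.circle(k,(274,203),28,1,-1); cv2.rectangle(k,(247,165),(301,200),1,-1)
k[232:,245:305]=0
print('w1',fit([(k,m1,True)],X,0,False,free=(0,1,3)))
E
python3 g.py
```

```text
(array([ 0.4734, -0.0457,  0.025 ,  0.2101]), np.float64(0.04520398236996648))
(array([ 0.4679, -0.0433,  0.025 ,  0.2309]), np.float64(0.19570160010295568))
(array([ 0.4732, -0.0455,  0.025 ,  0.2143]), np.float64(0.12389984809610588))
[[-0.0006 -0.9505 -0.3106  0.08  ]
 [ 1.     -0.0003 -0.001   0.0005]
 [ 0.0009 -0.3106  0.9505 -0.1428]
 [ 0.      0.      0.      1.    ]]
w1 (array([ 0.4752, -0.0429,  0.025 ,  0.2071]), np.float64(0.10460368808071596))
```

Request:
{"fn": "arm_command", "kwargs": {
  "rows": [
    [0,-0.03,0.002,0,-3],
    [0,-0.07,0.004,0,-7],
    [0,-0.115,0.007,0,-11],
    [0,-0.16,0.01,0,-15],
    [0,-0.205,0.013,0,-18],
    [0,-0.25,0.016,0,-20.6],
    [0,-0.29,0.018,0,-20.6],
    [0,-0.32,0.02,0,-20.6],
    [0,-0.34,0.02,0,-20.6],
    [0,-0.347,0.0195,0,-20.6]
  ]
}}

```text
clock: 12.6
ee_pos: [0.4729, -0.0466, 0.2413]
ee_rot: [-3.139, -0.001, 1.776]
ft_force: [-0.0, 0.2, -2.2]
grip_width: 0.111
grasp_force: 91.2
```

Request:
{"fn": "arm_command", "kwargs": {
  "rows": [
    [0,0,0,0.04,0],
    [0,0,0,0.08,0],
    [0,0,0,0.1,0],
    [0,0,0,0.1,0],
    [0,0,0,0.1,0]
  ]
}}

```text
clock: 13.1
ee_pos: [0.4736, -0.0444, 0.1427]
ee_rot: [-3.14, -0.001, 1.779]
ft_force: [0.5, -0.6, -1.8]
grip_width: 0.111
grasp_force: 91.0
```

```bash
cat > k.py <<'E'
from fitw import *
p=hand('b','w6.png',205)
tm,sm=manip.camera_model('top'),manip.camera_model('scene')
t=pic('top','t6.png'); s=pic('scene','s6.png'); o=manip.observe()
e=o['ee_pos']; Rt=R.from_euler('xyz',o['ee_rot']); mid=e+Rt.apply([-.0012,.0003,.0034]); yaw=o['ee_rot'][2]-np.pi/2
print('predicted mid',mid,yaw)
kt=colmask(t,'b'); ks=colmask(s,'b')
kt=cv2.morphologyEx(kt,cv2.MORPH_CLOSE,np.ones((9,9),np.uint8))
print('top fit',fit([(kt,tm,False)],[*mid,yaw],0,True,free=(0,1,3),S=6))
print('scene fit',fit([(ks,sm,False)],[*mid,yaw],0,True,free=(0,1,2,3),S=6))
go((.4733,-.0452,.1,1.78))
E
python3 k.py; python3 -c "
import cv2,numpy as np
t=cv2.imread('pics/t6.png');s=cv2.imread('pics/s6.png')
cv2.imwrite('pics/m6.png',np.hstack([cv2.resize(t[215:315,210:310],(400,400),interpolation=2),cv2.resize(s[130:230,230:330],(400,400),interpolation=2)]))"
```

```text
hand xyz mm [-1.31  0.62  3.51] yaw,tilt deg [0.11 1.95] cost 0.0339
predicted mid [ 0.4759 -0.0462  0.141 ] 0.20804079992231594
top fit (array([ 0.4776, -0.047 ,  0.141 ,  0.1502]), np.float64(0.8000791966615561))
scene fit (array([ 0.4403, -0.0317,  0.1127,  0.2133]), np.float64(0.14570456281686228))
t 13.25 pos [ 0.4753 -0.0451  0.1444] rot [3.1391 0.0013 1.7788] w 0.113 gf 91.0 F [ 0.1 -0.5 -2.5]
  -> (0.4733, -0.0452, 0.1, 1.78) shift [ 0.0003 -0.0021  0.0444] turn -0.07
```

View pics/m6.png

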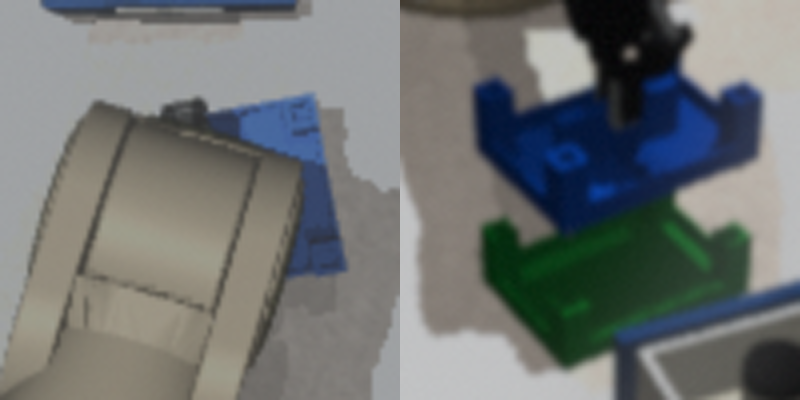

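Left: the arm hides most of the held tray in the top view. Right (scene crop): the blue tray hangs level above the green one and looks aligned. I descend until just above pin contact.

Request:
{"fn": "arm_command", "kwargs": {
  "rows": [
    [0,0.0,-0.001,0.02,0],
    [0,0.0,-0.002,0.035,0],
    [0,0.0,-0.002,0.042,0],
    [0,0,-0.002,0.046,0],
    [0,0,-0.002,0.048,0],
    [0,0,-0.002,0.048,0],
    [0,0,-0.002,0.048,0],
    [0,0,-0.002,0.048,0]
  ]
}}

```text
clock: 14.05
ee_pos: [0.4726, -0.0455, 0.0955]
ee_rot: [3.141, 0.001, 1.778]
ft_force: [0.4, -0.4, -1.9]
grip_width: 0.109
grasp_force: 91.1
```

```bash
cat > k2.py <<'E'
from fitw import *
go((.4733,-.0452,.078,1.78))
sm=manip.camera_model('scene'); s=pic('scene','s7.png'); o=manip.observe()
# overlay of predicted green & blue on scene, offsets per mask by fitting only pixel shift
def shift(c,pose,rib):
    k=colmask(s,c); Rm=R.from_euler('z',pose[3]).as_matrix(); S=6
    q0=project(np.array([pose[:3]]),sm)[0]; a=[int(q0[0])-45,int(q0[1])-40,int(q0[0])+45,int(q0[1])+40]
    sub=cv2.resize(k[a[1]:a[3],a[0]:a[2]]*255,None,fx=S,fy=S)//128
    sub[:, :]=sub
    def cost(d):
        r=np.zeros_like(sub)
        for b in boxes(rib): cv2.fillConvexPoly(r,cv2.convexHull(np.round((project(b@Rm.T+pose[:3],sm)-a[:2]+d+.5)*S*16).astype(np.int32)),1,shift=4)
        return 1-(r&sub).sum()/(r|sub).sum()
    o=minimize(cost,[0,0],method='Nelder-Mead',options=dict(initial_simplex=[[0,0],[2,0],[0,2]],xatol=.01)); return o.x,o.fun
Rt=R.from_euler('xyz',o['ee_rot']); mid=o['ee_pos']+Rt.apply([-.0012,.0003,.0034])
print('blue',mid,shift('b',np.r_[mid,o['ee_rot'][2]-np.pi/2],True))
print('green',shift('g',np.r_[.4738,-.0463,.025,.209],False))
E
python3 k2.py
```

```text
t 14.05 pos [ 0.4726 -0.0455  0.0955] rot [3.1407 0.0005 1.7784] w 0.109 gf 91.1 F [ 0.4 -0.4 -1.9]
  -> (0.4733, -0.0452, 0.078, 1.78) shift [0.0002 0.0008 0.0175] turn -0.09
blue [ 0.473  -0.0466  0.092 ] (array([ 0.5887, -0.2825]), np.float64(0.25111966189364787))
green (array([ 0.0413, -0.0103]), np.float64(0.570930529180012))
```

Request:
{"fn": "arm_command", "kwargs": {
  "rows": [
    [0,0,0.0007,0.003,0],
    [0,0,0.0007,0.005,0],
    [0,0,0.0007,0.007,0],
    [0,0,0.0007,0.0085,0],
    [0,0,0.0007,0.0095,0],
    [0,0,0.0007,0.0095,0]
  ]
}}

```text
clock: 14.7
ee_pos: [0.4726, -0.0452, 0.0852]
ee_rot: [-3.141, -0.0, 1.778]
ft_force: [0.0, -0.0, -3.2]
grip_width: 0.106
grasp_force: 91.1
```

Request:
{"fn": "arm_command", "kwargs": {
  "rows": [
    [0,0,0,0.0015,0],
    [0,0,0,0.003,0],
    [0,0,0,0.0045,0],
    [0,0,0,0.0055,0],
    [0,0,0,0.0055,0]
  ]
}}

```text
clock: 15.2
ee_pos: [0.4727, -0.0453, 0.0798]
ee_rot: [-3.141, -0.0, 1.778]
ft_force: [-0.2, -1.5, -2.0]
grip_width: 0.112
grasp_force: 91.1
```

Request:
{"fn": "arm_command", "kwargs": {
  "rows": [
    [0,0,0,0.001,0],
    [0,0,0,0.002,0],
    [0,0,0,0.003,0],
    [0,0,0,0.003,0]
  ]
}}

```text
clock: 15.6
ee_pos: [0.4734, -0.0452, 0.0786]
ee_rot: [3.14, 0.001, 1.779]
ft_force: [-2.8, 1.6, 12.0]
grip_width: 0.111
grasp_force: 93.0
```

```bash
python3 -c "
from h import *
go()
s=pic('scene'); cv2.imwrite('pics/m8.png',cv2.resize(s[130:230,230:330],(600,600),interpolation=2)[:,:,::-1])"
```

```text
t 15.6 pos [ 0.4734 -0.0452  0.0786] rot [3.1401e+00 6.0000e-04 1.7787e+00] w 0.111 gf 93.0 F [-2.8  1.6 12. ]
```

View pics/m8.png

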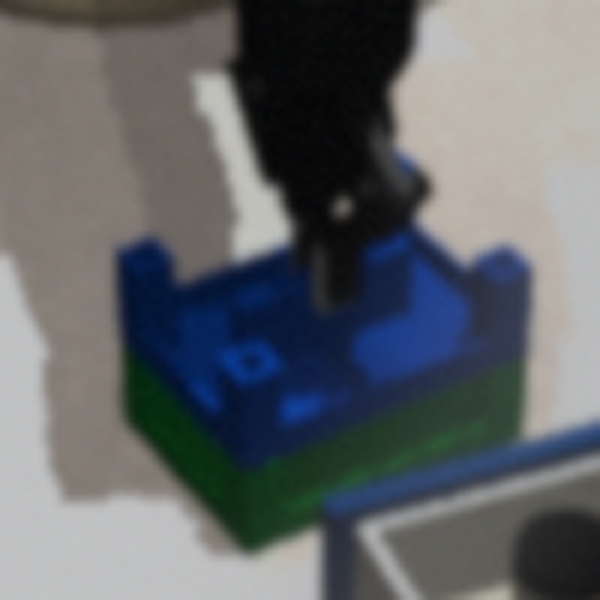

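The crop shows the blue tray seated flush on the green one, with the corners in line. The 12 N contact came at exactly the predicted seated height. I release and go to yellow.

Request:
{"fn": "arm_command", "kwargs": {
  "rows": [
    [0.15,0,0,0,0],
    [0.25,0,0,0,0],
    [0.35,0,0,0,0],
    [0.45,0,0,0,0],
    [0.45,0,0,-0.02,0],
    [0.45,0,0,-0.05,0],
    [0.45,0,0,-0.09,0],
    [0.45,0,0,-0.14,0],
    [0.45,0,0,-0.18,0],
    [0.45,0,0,-0.18,0]
  ]
}}

```text
clock: 16.65
ee_pos: [0.4758, -0.0461, 0.2628]
ee_rot: [3.133, 0.005, 1.778]
ft_force: [0.3, -0.0, 0.5]
grip_width: 0.451
grasp_force: 0.0
```

```bash
python3 - <<'E'
from fitw import *
go((.523,-.378,.27,1.388))
x=run('b',[.4738,-.0463,.075,.209],0,True,'w9.png',(0,1,2,3))
s=pic('scene')
E
```

```text
t 16.65 pos [ 0.4758 -0.0461  0.2628] rot [3.1325 0.0048 1.7784] w 0.451 gf 0.0 F [ 0.3 -0.   0.5]
  -> (0.523, -0.378, 0.27, 1.388) shift [-0.3346 -0.0222 -0.0058] turn 22.37
wrist fit [ 0.4735 -0.0457  0.0753  0.2063] 0.022
```

Request:
{"fn": "arm_command", "kwargs": {
  "rows": [
    [0.45,-0.04,-0.003,-0.01,3],
    [0.45,-0.085,-0.006,-0.01,7],
    [0.45,-0.13,-0.009,-0.01,12],
    [0.45,-0.175,-0.012,-0.01,17],
    [0.45,-0.22,-0.015,-0.01,22.4],
    [0.45,-0.265,-0.018,-0.01,22.4],
    [0.45,-0.3,-0.02,-0.01,22.4],
    [0.45,-0.325,-0.022,-0.01,22.4],
    [0.45,-0.335,-0.022,-0.01,22.4],
    [0.45,-0.335,-0.022,-0.01,22.4]
  ]
}}

```text
clock: 17.75
ee_pos: [0.5198, -0.3781, 0.2646]
ee_rot: [-3.139, -0.002, 1.386]
ft_force: [-1.0, 0.3, 0.3]
grip_width: 0.448
grasp_force: 0.0
```

Request:
{"fn": "arm_command", "kwargs": {
  "rows": [
    [0.45,0,0,0,0],
    [0.45,0,0,0,0],
    [0.45,0,0,0,0]
  ]
}}

```text
clock: 18.05
ee_pos: [0.5205, -0.3762, 0.2675]
ee_rot: [3.141, 0.0, 1.389]
ft_force: [-0.1, -0.3, 0.1]
grip_width: 0.449
grasp_force: 0.0
```

```bash
python3 -c "
from fitw import *
x,_=run('y',[.5344,-.3186,.0845,-.183],np.pi/6,True,'w10.png')
x2,_=run('y',[.5344,-.3186,.0845,-.183],np.pi/6,True,'w10b.png',(0,1,3))
f=np.array([np.cos(x[3]),np.sin(x[3])])
p=x[:2]-.0035*f
go((*p.round(4),x[2]-.003,x[3]+np.pi/2))"
```

```text
wrist fit [ 0.5353 -0.3184  0.0882 -0.1821] 0.013
wrist fit [ 0.5352 -0.3189  0.0845 -0.1834] 0.02
t 18.15 pos [ 0.5205 -0.3766  0.2676] rot [3.141  0.0004 1.3887] w 0.452 gf 0.0 F [-0.5  0.4 -0.1]
  -> (np.float64(0.5318), np.float64(-0.3178), np.float64(0.08518941418742673), np.float64(1.3886736635731667)) shift [0.06   0.0003 0.1824] turn 0.0
```

Request:
{"fn": "arm_command", "kwargs": {
  "rows": [
    [0.45,0.04,0.0003,0.02,0],
    [0.45,0.06,0.0003,0.06,0],
    [0.45,0.06,0.0003,0.1,0],
    [0.45,0.06,0.0003,0.13,0],
    [0.45,0.06,0.0003,0.155,0],
    [0.45,0.06,0.0003,0.172,0],
    [0.45,0.06,0.0003,0.18,0],
    [0.45,0.06,0.0003,0.183,0],
    [0.45,0.06,0.0003,0.183,0]
  ],
  "force": 25
}}

```text
clock: 19.05
ee_pos: [0.5319, -0.3187, 0.0845]
ee_rot: [3.141, 0.0, 1.388]
ft_force: [0.7, 0.4, -0.2]
grip_width: 0.449
grasp_force: 0.0
```

```bash
python3 -c "
from h import *
go((.5318,-.3178,.084,1.388))"
```

```text
t 19.05 pos [ 0.5319 -0.3187  0.0845] rot [3.1410e+00 4.0000e-04 1.3876e+00] w 0.449 gf 0.0 F [ 0.7  0.4 -0.2]
  -> (0.5318, -0.3178, 0.084, 1.388) shift [ 0.0009 -0.0002  0.0005] turn -0.02
```

Request:
{"fn": "arm_command", "kwargs": {
  "rows": [
    [0.27,0,0,0,0],
    [0.27,0,0,0,0],
    [0.25,0,0,-0.004,0],
    [0.23,0,0,-0.008,0],
    [0.21,0,0,-0.012,0],
    [0.19,0,0,-0.017,0],
    [0.17,0,0,-0.022,0],
    [0.15,0,0,-0.028,0],
    [0.12,0,0,-0.034,0],
    [0.1,0,0,-0.04,0]
  ],
  "force": 25
}}

```text
clock: 20.05
ee_pos: [0.5321, -0.3189, 0.125]
ee_rot: [3.14, 0.001, 1.388]
ft_force: [-0.2, -0.4, 0.6]
grip_width: 0.102
grasp_force: 0.0
```

Request:
{"fn": "arm_command", "kwargs": {
  "rows": [
    [0,0,0,0,0],
    [0,0,0,-0.01,0],
    [0,0,0,-0.03,0],
    [0,0,0,-0.06,0],
    [0,0,0,-0.1,0],
    [0,0,0,-0.14,0],
    [0,0,0,-0.16,0],
    [0,0,0,-0.16,0],
    [0,0,0,-0.16,0],
    [0,0,0,-0.16,0]
  ],
  "force": 90
}}

```text
clock: 21.05
ee_pos: [0.531, -0.3182, 0.2824]
ee_rot: [-3.139, -0.001, 1.387]
ft_force: [-0.2, -0.3, -0.3]
grip_width: 0.001
grasp_force: 0.0
```

```bash
python3 - <<'E'
from fitw import *
p=hand('y','w11.png'); p=hand('y','w11b.png',205)
# target: TCP such that held mid lies over blue mid
o=manip.observe(); Rt=R.from_euler('xyz',[np.pi,0,.2065+np.pi/2])
t=np.array([.4735,-.0459,.125])-Rt.apply([p[0]/1e3,.0003,p[2]/1e3]); print(t)
go((t[0],t[1],.285,.2065+np.pi/2))
E
```

```text
hand xyz mm [ 1.61 23.86 72.32] yaw,tilt deg [ -0.53 -71.16] cost 0.0859
hand xyz mm [ 1.44 22.24 70.16] yaw,tilt deg [ -1.35 -73.  ] cost 0.092
[ 0.4735 -0.0474  0.1952]
t 21.15 pos [ 0.531  -0.3182  0.2822] rot [-3.1389 -0.0014  1.3875] w 0.003 gf 0.0 F [ 0.1 -1.1  0.2]
  -> (np.float64(0.4735012550243651), np.float64(-0.047369152067480956), 0.285, 1.7772963267948965) shift [ 0.2558 -0.1059 -0.0021] turn -22.33
```

The grip slipped off, so the tray is probably still on its stand. I open, move back to the viewing pose and measure it again.

Request:
{"fn": "arm_command", "kwargs": {
  "rows": [
    [0.3,-0.03,0,0,0],
    [0.45,-0.06,0,0,0],
    [0.45,-0.06,0,0.012,0],
    [0.45,-0.06,0,0.012,0],
    [0.45,-0.06,0,0.012,0],
    [0.45,-0.06,0,0.012,0]
  ]
}}

```text
clock: 21.75
ee_pos: [0.5208, -0.377, 0.2721]
ee_rot: [-3.141, -0.0, 1.388]
ft_force: [0.9, -0.3, 0.4]
grip_width: 0.452
grasp_force: 0.0
```

```bash
python3 - <<'E'
from fitw import *
for t in (30,25,35):
  x,f=run('y',[.535,-.3184,.086,-.182],np.radians(t),True,f'w12_{t}.png'); 
s=pic('scene','s12.png');t=pic('top','t12.png')
a=cv2.imread('pics/o_w12_30.png')
cv2.imwrite('pics/m12.png',np.hstack([cv2.resize(a,(480,360)),cv2.resize(s[180:280,130:230],(320,360),interpolation=2)[:,:,::-1]]))
x,f=fit([(colmask(s,'y'),manip.camera_model('scene'),False)],[.535,-.3184,.086,-.182],np.pi/6,True,free=(0,1,2,3));print('scene',x,f)
go()
E
```

```text
wrist fit [ 0.5384 -0.3186  0.0901 -0.1873] 0.014
wrist fit [ 0.5402 -0.3192  0.0861 -0.184 ] 0.021
wrist fit [ 0.5373 -0.3188  0.0929 -0.1865] 0.03
scene [ 0.5416 -0.3194  0.0904 -0.1986] 0.04122423485321669
t 22.0 pos [ 0.5209 -0.3773  0.2725] rot [3.1409 0.0005 1.3881] w 0.452 gf 0.0 F [0.7 1.  0.6]
```

View pics/m12.png

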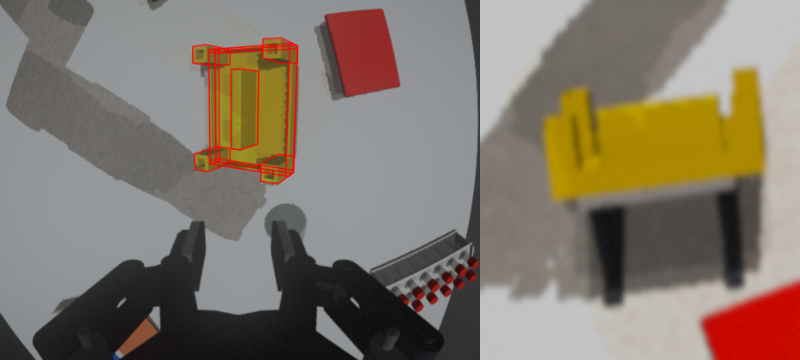

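The tray is still on its stand, leaning 30 deg and moved about 4 mm up the slope (left view, around (255,110)). I take a deeper grip this time and lift less while it swings level.

```bash
python3 -c "
from h import *
f=np.array([np.cos(-.186),np.sin(-.186)]); p=np.array([.5384,-.3186])-.002*f
go((*p.round(4),.0897-.007,-.186+np.pi/2))"
```

```text
t 22.0 pos [ 0.5209 -0.3773  0.2725] rot [3.1409e+00 5.0000e-04 1.3881e+00] w 0.452 gf 0.0 F [0.7 1.  0.6]
  -> (np.float64(0.5364), np.float64(-0.3182), 0.0827, 1.3847963267948966) shift [0.061  0.0044 0.1898] turn 0.19
```

Request:
{"fn": "arm_command", "kwargs": {
  "rows": [
    [0.36,0.04,0.003,0.02,0.2],
    [0.36,0.061,0.0045,0.06,0.2],
    [0.36,0.061,0.0045,0.1,0.2],
    [0.36,0.061,0.0045,0.135,0.2],
    [0.36,0.061,0.0045,0.155,0.2],
    [0.36,0.061,0.0045,0.165,0.2],
    [0.36,0.061,0.0045,0.175,0.2],
    [0.36,0.061,0.0045,0.182,0.2],
    [0.36,0.061,0.0045,0.187,0.2],
    [0.36,0.061,0.0045,0.189,0.2]
  ],
  "force": 25
}}

```text
clock: 23.0
ee_pos: [0.5364, -0.3188, 0.0832]
ee_rot: [3.141, 0.0, 1.384]
ft_force: [-0.9, 0.2, 0.5]
grip_width: 0.357
grasp_force: 0.0
```

```bash
python3 -c "
from h import *
go((.5364,-.3182,.0827,1.385))"
```

```text
t 23.0 pos [ 0.5364 -0.3188  0.0832] rot [3.1409e+00 5.0000e-04 1.3839e+00] w 0.357 gf 0.0 F [-0.9  0.2  0.5]
  -> (0.5364, -0.3182, 0.0827, 1.385) shift [ 0.0006 -0.0002  0.0005] turn -0.06
```

Request:
{"fn": "arm_command", "kwargs": {
  "rows": [
    [0.29,0,0,0,0],
    [0.27,0,0,0,0],
    [0.25,0,0,-0.001,0],
    [0.23,0,0,-0.003,0]
  ],
  "force": 25
}}

```text
clock: 23.4
ee_pos: [0.5356, -0.3185, 0.0865]
ee_rot: [-3.141, 0.0, 1.384]
ft_force: [-5.8, 0.6, 4.0]
grip_width: 0.249
grasp_force: 22.9
```

Request:
{"fn": "arm_command", "kwargs": {
  "rows": [
    [0.21,0,0,-0.001,0],
    [0.19,0,0,-0.003,0],
    [0.17,0,0,-0.005,0],
    [0.15,0,0,-0.008,0],
    [0.15,0,0,-0.01,0]
  ],
  "force": 30
}}

```text
clock: 23.9
ee_pos: [0.5359, -0.3186, 0.097]
ee_rot: [3.141, 0.0, 1.384]
ft_force: [-5.1, 1.4, 4.8]
grip_width: 0.204
grasp_force: 27.6
```

Request:
{"fn": "arm_command", "kwargs": {
  "rows": [
    [0.13,0,0,-0.001,0],
    [0.12,0,0,-0.003,0],
    [0.11,0,0,-0.005,0],
    [0.1,0,0,-0.007,0],
    [0.1,0,0,-0.009,0]
  ],
  "force": 40
}}

```text
clock: 24.4
ee_pos: [0.5378, -0.319, 0.1065]
ee_rot: [3.138, 0.001, 1.384]
ft_force: [0.8, 0.9, 3.2]
grip_width: 0.16
grasp_force: 37.0
```

Request:
{"fn": "arm_command", "kwargs": {
  "rows": [
    [0.05,0,0,-0.001,0],
    [0.05,0,0,-0.003,0],
    [0.05,0,0,-0.006,0],
    [0.05,0,0,-0.01,0],
    [0.05,0,0,-0.014,0]
  ],
  "force": 40
}}

```text
clock: 24.9
ee_pos: [0.5351, -0.3179, 0.118]
ee_rot: [-3.139, -0.001, 1.384]
ft_force: [0.1, 0.2, -3.3]
grip_width: 0.13
grasp_force: 39.0
```

Gripped flush (about 11 mm) and carrying the weight. I firm the grip, lift and measure.

Request:
{"fn": "arm_command", "kwargs": {
  "rows": [
    [0,0,0,-0.005,0],
    [0,0,0,-0.02,0],
    [0,0,0,-0.05,0],
    [0,0,0,-0.09,0],
    [0,0,0,-0.13,0],
    [0,0,0,-0.16,0],
    [0,0,0,-0.167,0],
    [0,0,0,-0.167,0],
    [0,0,0,-0.167,0]
  ],
  "force": 90
}}

```text
clock: 25.8
ee_pos: [0.5355, -0.318, 0.2836]
ee_rot: [-3.138, -0.001, 1.384]
ft_force: [-0.2, -0.3, -4.1]
grip_width: 0.115
grasp_force: 92.1
```

```bash
cat > n.py <<'E'
from fitw import *
p=hand('y','w13.png'); p=hand('y','w13b.png',205)
Rt=R.from_euler('xyz',[np.pi,0,.2065+np.pi/2])
t=np.array([.4735,-.0459,.125])-Rt.apply([p[0]/1e3,.0003,p[2]/1e3]); print('seat TCP',t)
go((t[0],t[1],.285,.2065+np.pi/2),(*t,.2065+np.pi/2))
E
python3 n.py
```

```text
hand xyz mm [-0.43  0.48  0.33] yaw,tilt deg [-0.01  0.67] cost 0.029
hand xyz mm [-0.46  0.6   0.45] yaw,tilt deg [0.07 1.23] cost 0.0279
seat TCP [ 0.4731 -0.0455  0.1254]
t 25.9 pos [ 0.5353 -0.3178  0.2833] rot [-3.1376 -0.002   1.384 ] w 0.112 gf 92.1 F [ 0.1  0.6 -3. ]
  -> (np.float64(0.47311274108490486), np.float64(-0.04551454767602891), 0.285, 1.7772963267948965) shift [ 0.256  -0.1117 -0.0008] turn -22.53
  -> (np.float64(0.47311274108490486), np.float64(-0.04551454767602891), np.float64(0.12544820764663941), 1.7772963267948965) shift [ 0.2557 -0.1111  0.1588] turn -22.53
```

Request:
{"fn": "arm_command", "kwargs": {
  "rows": [
    [0,0.03,-0.012,0,-3],
    [0,0.07,-0.03,0,-7],
    [0,0.11,-0.048,0,-12],
    [0,0.15,-0.065,0,-17],
    [0,0.19,-0.083,0,-21],
    [0,0.22,-0.097,0,-22.5],
    [0,0.24,-0.105,0,-22.5],
    [0,0.252,-0.11,0,-22.5],
    [0,0.256,-0.112,0,-22.5],
    [0,0.256,-0.112,0.02,-22.5]
  ]
}}

```text
clock: 26.9
ee_pos: [0.4751, -0.0465, 0.2675]
ee_rot: [3.138, 0.002, 1.777]
ft_force: [0.6, 0.6, -2.7]
grip_width: 0.113
grasp_force: 92.1
```

Request:
{"fn": "arm_command", "kwargs": {
  "rows": [
    [0,0,0,0.03,0],
    [0,0,0,0.06,0],
    [0,0,0,0.08,0],
    [0,0,0,0.09,0],
    [0,0,0,0.095,0],
    [0,0,0,0.095,0],
    [0,0,0,0.095,0],
    [0,0,0,0.095,0]
  ]
}}

```text
clock: 27.7
ee_pos: [0.4746, -0.0464, 0.1721]
ee_rot: [3.14, 0.001, 1.777]
ft_force: [1.3, 0.0, -2.7]
grip_width: 0.112
grasp_force: 91.8
```

```bash
python3 -c "
from fitw import *
hand('y','w14.png')
go((.4732,-.0457,.1255,1.777))"
```

```text
hand xyz mm [-0.51  0.49  0.05] yaw,tilt deg [-0.22  0.23] cost 0.0305
t 27.75 pos [ 0.4744 -0.0464  0.172 ] rot [3.1399 0.001  1.7767] w 0.113 gf 91.8 F [ 0.1 -0.6 -2.4]
  -> (0.4732, -0.0457, 0.1255, 1.777) shift [ 0.001  -0.0011  0.0465] turn -0.02
```

Pin contact would come at TCP z of about 0.1355 if misaligned; seated is about 0.1255.

Request:
{"fn": "arm_command", "kwargs": {
  "rows": [
    [0,0.0008,-0.001,0.015,0],
    [0,0.0008,-0.001,0.025,0],
    [0,0.0008,-0.001,0.031,0],
    [0,0.0008,-0.001,0.034,0],
    [0,0.0008,-0.001,0.036,0],
    [0,0.0008,-0.001,0.038,0],
    [0,0.0008,-0.001,0.0395,0],
    [0,0.0008,-0.001,0.0405,0],
    [0,0.0008,-0.001,0.0405,0]
  ]
}}

```text
clock: 28.65
ee_pos: [0.4725, -0.0456, 0.1305]
ee_rot: [3.142, 0.0, 1.777]
ft_force: [0.5, -0.0, -3.3]
grip_width: 0.115
grasp_force: 91.9
```

Request:
{"fn": "arm_command", "kwargs": {
  "rows": [
    [0,0,0,0.0015,0],
    [0,0,0,0.003,0],
    [0,0,0,0.0045,0],
    [0,0,0,0.0055,0],
    [0,0,0,0.006,0],
    [0,0,0,0.006,0]
  ]
}}

```text
clock: 29.25
ee_pos: [0.4731, -0.0455, 0.126]
ee_rot: [3.14, 0.001, 1.777]
ft_force: [-1.3, 1.1, 8.8]
grip_width: 0.116
grasp_force: 93.5
```

Seated, with 8.8 N at the expected height. I press slightly more, release and retreat.

Request:
{"fn": "arm_command", "kwargs": {
  "rows": [
    [0,0,0,0.0005,0],
    [0,0,0,0.0005,0],
    [0.15,0,0,0,0],
    [0.25,0,0,0,0],
    [0.35,0,0,0,0],
    [0.45,0,0,0,0],
    [0.45,0,0,0,0]
  ]
}}

```text
clock: 29.95
ee_pos: [0.4725, -0.0456, 0.1243]
ee_rot: [-3.141, 0.0, 1.777]
ft_force: [-0.6, 0.3, 0.2]
grip_width: 0.453
grasp_force: 0.0
```

Request:
{"fn": "arm_command", "kwargs": {
  "rows": [
    [0.45,0,0,-0.01,0],
    [0.45,0,0,-0.03,0],
    [0.45,0,0,-0.06,0],
    [0.45,0,0,-0.1,0],
    [0.45,0,0,-0.14,0],
    [0.45,-0.03,0,-0.16,0],
    [0.45,-0.06,0,-0.16,0],
    [0.45,-0.06,0,-0.16,0],
    [0.45,-0.06,0,-0.16,0],
    [0.45,-0.06,0,-0.16,0]
  ]
}}

```text
clock: 30.95
ee_pos: [0.4843, -0.1037, 0.2843]
ee_rot: [-3.141, -0.001, 1.777]
ft_force: [-0.7, -0.8, -0.0]
grip_width: 0.453
grasp_force: 0.0
```

```bash
python3 - <<'E'
from fitw import *
run('y',[.4735,-.0459,.125,.207],0,True,'w15.png')
sm=manip.camera_model('scene'); s=pic('scene','s15.png')
print('scene y',fit([(colmask(s,'y'),sm,False)],[.4735,-.0459,.125,.207],0,True,free=(0,1,2,3)))
for t in('jar_mid','amber_bottle_mid','food_box_mid','flask_mid','drawer_floor','blue_tray_mid','yellow_tray_mid'):
    print(t,[(np.round(d['centre'],4),round(d['conf'],2)) for d in manip.spot_point(t,'scene')[:1]])
go()
E
```

```text
wrist fit [ 0.4734 -0.0457  0.1278  0.203 ] 0.007
scene y (array([ 0.4694, -0.0429,  0.122 ,  0.2073]), np.float64(0.03593096542380869))
jar_mid [(array([ 0.6587, -0.0122,  0.0471]), 0.69)]
amber_bottle_mid [(array([0.6872, 0.3048, 0.0675]), 0.82)]
food_box_mid [(array([ 0.7146, -0.2618,  0.0244]), 0.57)]
flask_mid [(array([ 0.5789, -0.5203,  0.0582]), 0.91)]
drawer_floor [(array([ 0.6652, -0.01  ,  0.0147]), 0.56)]
blue_tray_mid [(array([ 0.4757, -0.047 ,  0.0743]), 0.61)]
yellow_tray_mid [(array([ 0.4737, -0.0445,  0.125 ]), 0.97)]
t 31.4 pos [ 0.4848 -0.104   0.2845] rot [-3.1415  0.      1.7771] w 0.452 gf 0.0 F [ 0.5 -0.  -0. ]
```

Everything is in place. As a last check on seating, I touch the yellow rib's top with the shut fingers: it should be at z = 0.144.

```bash
python3 -c "
from h import *
go((.4734,-.0457,.144,1.777))"
```

```text
t 31.4 pos [ 0.4848 -0.104   0.2845] rot [-3.1415  0.      1.7771] w 0.452 gf 0.0 F [ 0.5 -0.  -0. ]
  -> (0.4734, -0.0457, 0.144, 1.777) shift [0.0594 0.0008 0.1405] turn 0.01
```

Request:
{"fn": "arm_command", "kwargs": {
  "rows": [
    [0,0.03,0,0,0],
    [0,0.0595,0.001,0.03,0],
    [0,0.0595,0.001,0.07,0],
    [0,0.0595,0.001,0.1,0],
    [0,0.0595,0.001,0.12,0],
    [0,0.0595,0.001,0.13,0],
    [0,0.0595,0.001,0.135,0],
    [0,0.0595,0.001,0.138,0],
    [0,0.0595,0.001,0.139,0],
    [0,0.0595,0.001,0.139,0]
  ]
}}

```text
clock: 32.4
ee_pos: [0.4742, -0.0461, 0.1462]
ee_rot: [3.14, 0.001, 1.777]
ft_force: [0.0, 0.4, 1.1]
grip_width: -0.001
grasp_force: 0.0
```

Request:
{"fn": "arm_command", "kwargs": {
  "rows": [
    [0,0,0,0.001,0],
    [0,0,0,0.002,0],
    [0,0,0,0.002,0],
    [0,0,0,0.002,0]
  ]
}}

```text
clock: 32.8
ee_pos: [0.474, -0.046, 0.144]
ee_rot: [3.141, 0.001, 1.777]
ft_force: [-1.1, 0.6, 5.2]
grip_width: -0.004
grasp_force: 2.2
```

Contact is at z = 0.144, as it must be when fully seated. I retreat and hand in.

Request:
{"fn": "arm_command", "kwargs": {
  "rows": [
    [0,0,0,-0.02,0],
    [0,0,0,-0.06,0],
    [0,0,0,-0.11,0],
    [0,0,0,-0.14,0],
    [0,0,0,-0.14,0],
    [0,0,0,-0.14,0]
  ]
}}

```text
clock: 33.4
ee_pos: [0.474, -0.0459, 0.2837]
ee_rot: [3.14, 0.001, 1.777]
ft_force: [-0.7, 0.1, -0.6]
grip_width: 0.001
grasp_force: 0.0
```

```bash
python3 -c "
from fitw import *
go()
run('y',[.4735,-.0459,.125,.207],0,True,'w16.png')
print(manip.hand_in())"
```

```text
t 33.4 pos [ 0.474  -0.0459  0.2837] rot [3.1405 0.0006 1.7767] w 0.001 gf 0.0 F [-0.7  0.1 -0.6]
wrist fit [ 0.473  -0.045   0.1261  0.2049] 0.01
the job is handed in; nothing more can be done
None
```

The job is handed in at about 33 s: the jar stands upright in the drawer, blue and then yellow are seated on the green tray (yellow's rib top touched at its seated height), and the bottle, box and flask were not touched; the first yellow grasp slipped and was redone.

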